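Make up two forklift repair kits

ROBOT

A 6-joint arm with a two-finger parallel gripper is mounted at the origin on the work surface. World frame = base frame: x ahead of the robot, y to its left, z up, the work surface at z = 0. Lengths are in m, angles in rad, forces in N, time in s.
With the tool pointing down it reaches from about 0.35 to 0.85 m from the base axis. Payload 8.1 kg.
Tool frame: the origin (TCP) lies at the very end of the fingers, on their centre line; the grasp point (between the pads) lies 19 mm behind it (pinch_z is the distance from the TCP to the grasp point, in m); z points along the fingers, y is the direction in which the jaws open and shut (so a half turn about z gives the same grasp; the last joint's range is limited). The gripper opens to 93 mm and grips with 3 to 60 N. Pads are 15 mm wide; open, the fingers measure 128 mm over their backs; the gripper's body (75 mm by 188 mm) begins 65 mm behind the grasp point.
Start: joints at [1.246, 0.13, 1.488, -0, 1.523, -0.085], TCP at [0.142, 0.583, 0.219] pointing down, gripper open.
Joint ranges: [-2.96, 2.96], [-0.89, 2.26], [0.02, 2.5], [-1.34, 4.48], [0, 2.73], [-2.66, 2.66]. Speed limits (rad/s): [2.39, 2.39, 2.79, 3.14, 3.14, 3.14].

INTERFACE

Orientations are given as a rotation vector (axis times angle).
In Python, from plant import * gives the robot as it stands.
- The arm moves only by the tool move_arm, never from a script. Its argument "series" is a list of rows, each a list of 7 numbers: the shift along the tool's x, y, z each as a share of 10 cm, from -1 to 1, then the turn, a rotation vector about the tool's x, y, z each as a share of 180 degrees, from -1 to 1, then the opening, from -1 (shut) to 1 (fully open). In form: [[dx, dy, dz, rx, ry, rz, jaw], ...]. A call has 1 to 8 rows; each row is the pose to reach, as a shift and turn from the pose commanded when the call began, along the tool's axes at that moment, turning the shorter way round; what a row does not reach only later rows make up. A row lasts 1/10 s, in which the tool goes at most 50 mm and 8.59 degrees, less where a joint would pass 70% of its speed; a pose out of reach is approached as far as the arm can. A call with a number of a shift or a turn outside -1 to 1 is refused whole. A call with a gripper value outside its range is refused whole. The fingers move at their own pace and stop on an object; "squeeze" is the grip in N (left out, the last holds). Time passes only in rows, so rows that repeat a pose let the fingers close. It gives the time, the measured TCP pose, the force and the opening at its end, in the units of the state.
- read_state(): the state, without advancing time (a new reading comes with each control period).
- read_camera(name): name is "scene" or "top" or "wrist"; returns a dict with "frame" (400x640x3 uint8, red, green, blue), "K" (3x3 intrinsics, pixels), "rvec" (rotation vector, rad) and "tvec" (3), from world to camera coordinates, as OpenCV has them. Camera axes: x right, y down, z forward; pixel columns grow to the right and rows downward; lengths in m; the calibration is good to about 2 mm. The wrist camera is an equidistant fisheye: a pixel r from the principal point sees the ray r / f radians off the axis. A picture is of the moment at which its call begins. There is no depth.
- close_job(): hands the job in, once; it reports no verdict.
The state is a dict: "t": time; "q": joint angles; "dq": joint speeds; "joint_torque": joint torques, N m; "tool_pos": TCP position; "orientation": TCP orientation; "force": force on the tool from outside, world axes, zero at the start; "wrist_torque": the same for the moment, N m; "opening": finger opening in m.
Only numpy, scipy, OpenCV 4.12 (cv2) and the standard library are available. Lean on these libraries where they do the work, as an engineer would, in place of code of your own. Each camera call takes 0.05 s, during which the arm holds its last target.

TASK

Make up two repair kits from the stock on the bench: put the guide roller, the headed pin and the domed nut into the three-compartment tray, and the flanged bush and the open nut into the two-compartment tray. Each part stands upright, as it does now, flat on the floor of a compartment of its own (any one of that tray's). Leave the plain bush and the headless pin standing where they are.

Things in the scene. Friction and masses are not known exactly. Their poses are not given: they have to be found in the camera images.
- tray_three: Three-compartment kit tray: grey steel, fixed, three square compartments in a row along its x axis, which runs roughly away from the robot; outside 226 x 78 x 10 mm. Floor 3 mm thick; walls and dividers 4 mm thick, 10 mm high from the underside; compartments 70 x 70 mm inside, centres at x = -74, 0 and +74 mm, y = 0. Origin: centre of the underside; z up.
- tray_two: Two-compartment kit tray: grey steel, fixed, two square compartments in a row along its x axis, which runs roughly away from the robot; outside 152 x 78 x 10 mm. Floor 3 mm thick; walls and dividers 4 mm thick, 10 mm high from the underside; compartments 70 x 70 mm inside, centres at x = -37 and +37 mm, y = 0. Origin: centre of the underside; z up.
- roller: Guide roller: dark steel disc-like cylinder, diameter 50 mm, 33 mm high, bright ring and dark bore on top; the widest part of the stock. Stands upright on the bench among the stock; origin: centre of its underside, z up along its axis.
- headed_pin: Headed pin: steel pin standing on its flat round head. Head diameter 34 mm, 8 mm high; above it the shank, diameter 20 mm; 60 mm high overall. Stands upright on the bench among the stock; origin: centre of its underside, z up along its axis.
- domed_nut: Domed (cap) nut: steel hexagon 36 mm across flats (42 mm across corners), 30 mm high, with a closed round dome on top to 44 mm overall. Pairs of flats face along its x axis and at 60 and 120 degrees to it. Stands upright on the bench among the stock; origin: centre of its underside, z up along its axis.
- flanged_bush: Flanged bush: brass tube, outside diameter 34 mm, bore 22 mm, with a flange at its foot of diameter 46 mm and 6 mm high; 42 mm high overall. Stands upright on the bench among the stock; origin: centre of its underside, z up along its axis.
- open_nut: Open nut: high steel hexagon nut with a dark round hole in its flat top, 36 mm across flats (42 mm across corners), 37 mm high. Pairs of flats face along its x axis and at 60 and 120 degrees to it. Stands upright on the bench among the stock; origin: centre of its underside, z up along its axis.
- plain_bush: Plain bush, stays in stock: straight brass tube without flange, outside diameter 34 mm, bore 22 mm, 42 mm high. Stands upright on the bench among the stock; origin: centre of its underside, z up along its axis.
- dowel: Headless pin, stays in stock: straight steel cylinder, diameter 20 mm, 60 mm high, no head. Stands upright on the bench among the stock; origin: centre of its underside, z up along its axis.

How it is judged:
By the outcome, as a careful person would: the job done as asked, in the order asked, and still so for the second after the job is handed in, with the robot touching nothing.
It also fails if it takes over 102 s, if anything falls off the work surface, if the arm or the gripper's body presses on something with over 40 N, if the wrist force passes 120 N, or if a joint passes its speed limit or range.

## Working session

There is one attempt and no reset: what is moved stays moved. The work goes in short steps, Python scripts to look and compute and a tool call to move; the robot and the scene stay as the last step left them, time stands still between calls to the robot, and variables do not carry over. Pictures are saved under pics/ and viewed, and the job is handed in when it is done.

Besides the shell and the picture viewer there is one more tool, called after ">>>" as name([rows], argument=value, ...), one row to a line, values as JSON. move_arm: Moves the arm, as the interface text tells. Shift numbers are shares of 10 cm and turn numbers shares of 180 degrees, none past 1 either way. Its arguments: {"type":"object","properties":{"series":{"type":"array","items":{"type":"array","items":{"type":"number"}}},"squeeze":{"type":"number"}},"required":["series"]}

```bash
ls; mkdir -p pics; python3 - <<'E'
from plant import *
import cv2
print(read_state())
for n in ("scene","top","wrist"):
    c=read_camera(n); cv2.imwrite(f"pics/{n}0.png",c["frame"][:,:,::-1]); print(n,c["K"].tolist(),c["rvec"],c["tvec"])
E
```

```text
pics
{'t': 0.0, 'q': array([ 1.24561186e+00,  1.31149721e-01,  1.48926421e+00, -9.98691726e-06,
        1.52300425e+00, -8.53621424e-02]), 'dq': array([-1.58905694e-04,  1.30769562e-03, -4.67670319e-04, -8.06046271e-05,
        8.70770752e-04,  1.24595691e-03]), 'joint_torque': array([ 4.58610157e-04, -5.59863818e+01, -4.91744900e+01,  7.67705706e-02,
        3.60162172e-02, -1.43140383e-04]), 'tool_pos': array([0.14229633, 0.58229931, 0.21760257]), 'orientation': array([-3.75765648e-01, -3.11867282e+00,  2.81019332e-03]), 'force': array([ 0.17854664, -0.84997804,  0.52454197]), 'wrist_torque': array([ 0.07239175, -0.04501468, -0.018153  ]), 'opening': 0.0931744303843088}
scene [[490.50990612290553, 0.0, 320.42630083697304], [0.0, 490.50990612290553, 199.90343908253237], [0.0, 0.0, 1.0]] [ 2.0282011   0.89635566 -0.44641855] [-0.37802799 -0.20581689  1.38079137]
top [[394.22365929677653, 0.0, 315.49959854622176], [0.0, 394.22365929677653, 205.51253621852945], [0.0, 0.0, 1.0]] [ 2.13198096 -2.1684844   0.20035113] [-0.0082268   0.55249571  0.68872419]
wrist [[309.70691628693146, 0.0, 315.7570349439205], [0.0, 309.70691628693146, 205.43174176946613], [0.0, 0.0, 1.0]] [-2.29706791 -1.80214742 -0.24105128] [-0.59934807 -0.03027177  0.39131266]
```

View pics/scene0.png

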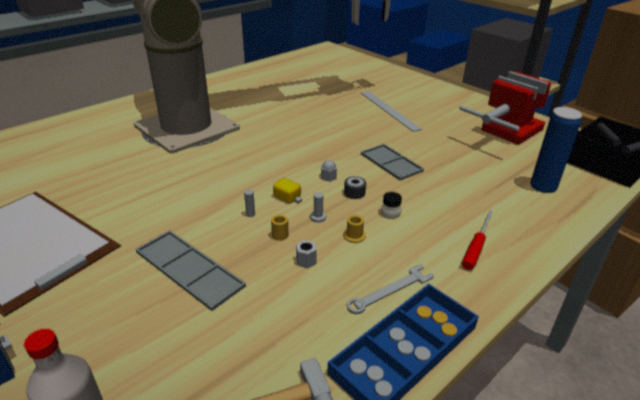

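View pics/top0.png

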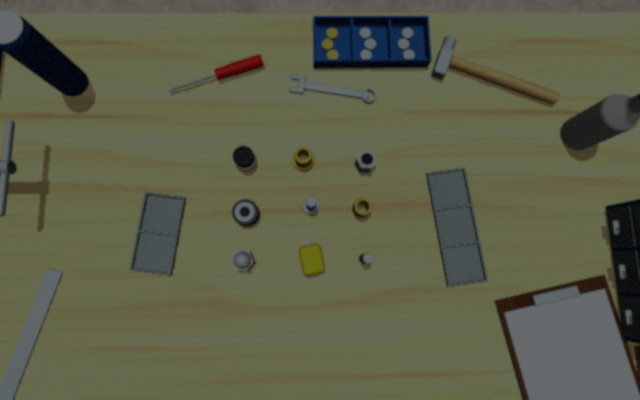

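View pics/wrist0.png

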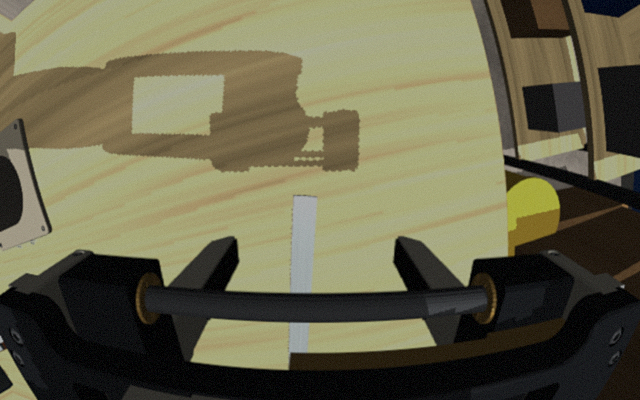

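```bash
cat > h.py <<'E'
from plant import *
import cv2, numpy as np
from scipy.spatial.transform import Rotation as R
def cam(n):
    c=read_camera(n); c["R"]=R.from_rotvec(c["rvec"]).as_matrix(); return c
def ray2z(c,u,v,z):
    d=c["R"].T@np.linalg.inv(c["K"])@np.array([u,v,1.]); o=-c["R"].T@c["tvec"]
    return o+d*(z-o[2])/d[2]
def proj(c,P):
    p=cv2.projectPoints(np.asarray(P,float).reshape(-1,1,3),np.asarray(c["rvec"]),np.asarray(c["tvec"]),c["K"],None)[0]
    return p.reshape(-1,2)
E
python3 - <<'E'
from h import *
c=cam("top"); s=cam("scene")
np.savez("cams.npz",**{a+k:v[k] for a,v in(("t",c),("s",s)) for k in("K","rvec","tvec","R","frame")})
o=-c["R"].T@c["tvec"]; print(o, -s["R"].T@s["tvec"])
for n,u,v,z in [("jar",244,157,.04),("fb",303,157,.03),("on",366,160,.037),("roll",245,212,.033),("hp",311,205,.06),("pb",362,208,.042),("dn",243,260,.03),("yel",312,259,.02),("dow",366,258,.06),("t3",456,227,.01),("t2",158,234,.01)]:
    print(n,ray2z(c,u,v,z).round(3))
f=c["frame"][:,:,::-1]
g=cv2.convertScaleAbs(f[135:290,120:280],alpha=1.8); cv2.imwrite("pics/topL.png",cv2.resize(g,None,fx=3.8,fy=3.8,interpolation=cv2.INTER_CUBIC))
g=cv2.convertScaleAbs(f[135:290,270:400],alpha=1.8); cv2.imwrite("pics/topM.png",cv2.resize(g,None,fx=3.8,fy=3.8,interpolation=cv2.INTER_CUBIC))
E
```

```text
[0.43604192 0.00268948 0.76780233] [ 1.16688672 -0.57799912  0.62939888]
jar [0.648 0.116 0.04 ]
fb [0.65  0.004 0.03 ]
on [ 0.641 -0.116  0.037]
roll [0.544 0.115 0.033]
hp [ 0.551 -0.009  0.06 ]
pb [ 0.547 -0.105  0.042]
dn [0.455 0.118 0.03 ]
yel [ 0.454 -0.01   0.02 ]
dow [ 0.453 -0.106  0.06 ]
t3 [ 0.511 -0.292  0.01 ]
t2 [0.507 0.283 0.01 ]
```

```bash
python3 - <<'E'
import cv2
f=cv2.imread("pics/scene0.png")
g=cv2.convertScaleAbs(f[140:310,235:435],alpha=1.6); cv2.imwrite("pics/sM.png",cv2.resize(g,None,fx=3.5,fy=3.5,interpolation=cv2.INTER_CUBIC))
E
```

```text
(no output)
```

View pics/topL.png

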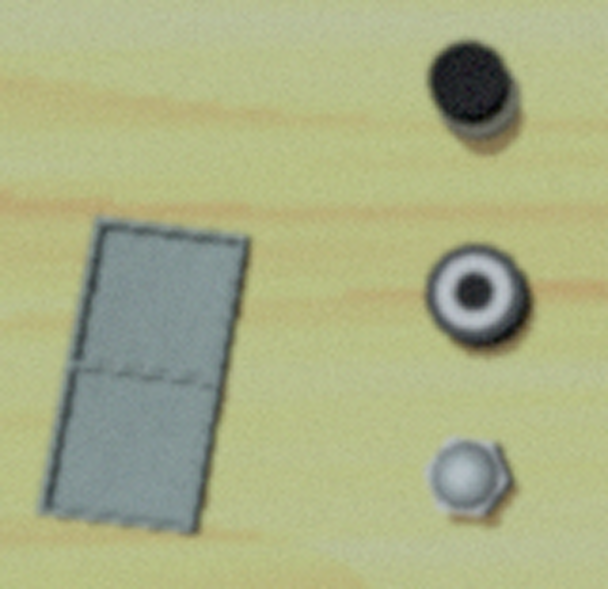

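View pics/topM.png

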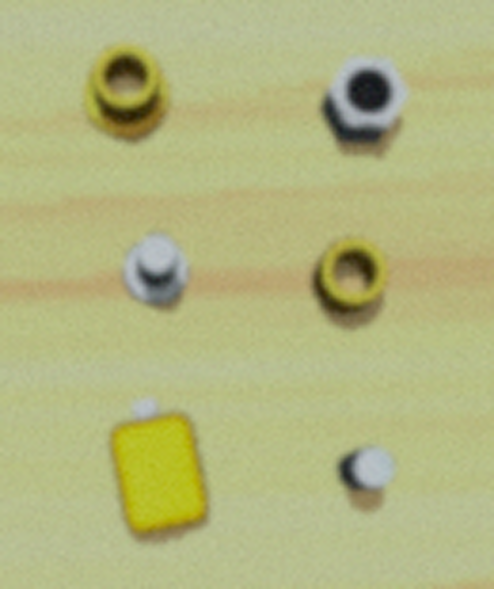

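View pics/sM.png

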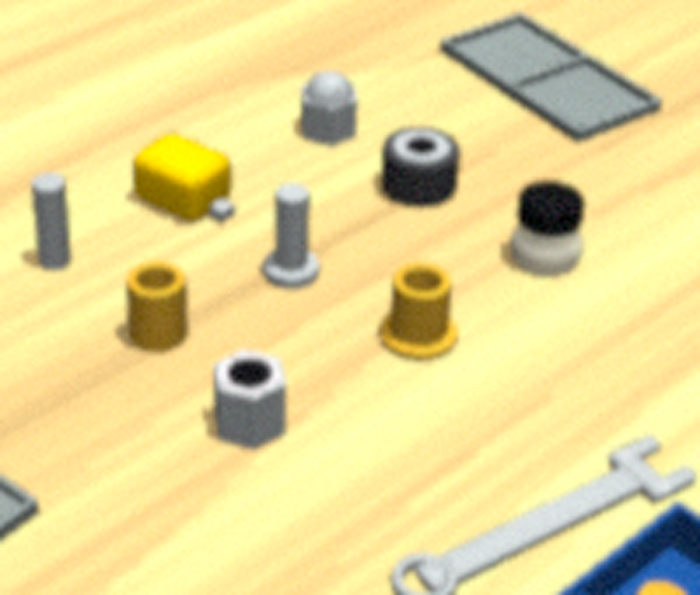

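```bash
cat > ov.py <<'E'
import numpy as np,cv2,sys
from scipy.spatial.transform import Rotation as R
import json
d=np.load("cams.npz")
class C(dict):pass
def getc(a): return {k:d[a+k] for k in("K","rvec","tvec","R","frame")}
c=getc("t"); s=getc("s")
def proj(c,P): return cv2.projectPoints(np.asarray(P,float).reshape(-1,1,3),c["rvec"],c["tvec"],c["K"],None)[0].reshape(-1,2)
def ray2z(c,u,v,z):
    dd=c["R"].T@np.linalg.inv(c["K"])@np.array([u,v,1.]); o=-c["R"].T@c["tvec"]; return o+dd*(z-o[2])/dd[2]
def circ(x,y,z,r,n=40,a0=0):
    a=a0+np.arange(n)*2*np.pi/n; return np.c_[x+r*np.cos(a),y+r*np.sin(a),0*a+z]
def rect(x,y,th,L,W,z):
    p=np.array([[-L,-W],[L,-W],[L,W],[-L,W]])/2; ct,st=np.cos(th),np.sin(th)
    return np.c_[p@np.array([[ct,st],[-st,ct]])+[x,y],np.full(4,z)]
def curves(P):
    o=[]
    for n,v in P.items():
        x,y=v[:2]
        if n=="roller": o+=[circ(x,y,0,.025),circ(x,y,.033,.025)]
        if n=="hp": o+=[circ(x,y,0,.017),circ(x,y,.008,.017),circ(x,y,.06,.01)]
        if n=="dn": o+=[circ(x,y,h,.0208,6,np.radians(v[2]+30)) for h in(0,.03)]
        if n=="on": o+=[circ(x,y,h,.0208,6,np.radians(v[2]+30)) for h in(0,.037)]
        if n=="fb": o+=[circ(x,y,0,.023),circ(x,y,.006,.023),circ(x,y,.042,.017)]
        if n=="pb": o+=[circ(x,y,0,.017),circ(x,y,.042,.017)]
        if n=="dowel": o+=[circ(x,y,0,.01),circ(x,y,.06,.01)]
        if n=="t3": o+=[rect(x,y,np.radians(v[2]),.226,.078,.01)]
        if n=="t2": o+=[rect(x,y,np.radians(v[2]),.152,.078,.01)]
    return o
def draw(c,P,box,k,fn,al=1.7):
    x0,y0,x1,y1=box
    g=cv2.resize(cv2.convertScaleAbs(np.ascontiguousarray(c["frame"][y0:y1,x0:x1,::-1]),alpha=al),None,fx=k,fy=k,interpolation=cv2.INTER_CUBIC)
    for q in curves(P):
        p=(proj(c,q)-[x0,y0]+.5)*k-.5
        cv2.polylines(g,[np.round(p*16).astype(int).reshape(-1,1,2)],True,(0,0,255),1,cv2.LINE_AA,4)
    cv2.imwrite(fn,g)
E
cat > P.py <<'E'
from ov import *
def pk(u,v,x0,z): return ray2z(c,(u+.5)/3.8-.5+x0,(v+.5)/3.8-.5+135,z)[:2]
P={}
P["roller"]=pk(473,292,120,.033)
P["dn"]=[*pk(467,474,120,.034),0]
P["fb"]=pk(126,76,270,.042)
P["on"]=[*pk(366,94,270,.037),0]
P["hp"]=pk(159,252,270,.06)
P["pb"]=pk(352,272,270,.042)
P["dowel"]=pk(374,466,270,.06)
t=np.array([pk(*q,120,.01) for q in [(98,218),(250,238),(196,533),(42,513)]])
a=(t[0]+t[1]-t[2]-t[3]); P["t2"]=[*t.mean(0),np.degrees(np.arctan2(a[1],a[0]))]; print(np.linalg.norm(a)/2,np.linalg.norm(t[0]-t[1]))
t=np.array([ray2z(c,*q,.01)[:2] for q in [(427,172),(463,169),(487,280),(448,285)]])
a=(t[0]+t[1]-t[2]-t[3]); P["t3"]=[*t.mean(0),np.degrees(np.arctan2(a[1],a[0]))]; print(np.linalg.norm(a)/2,np.linalg.norm(t[0]-t[1]))
if __name__=="__main__":
    for n,v in P.items(): print(n,np.round(v,4))
    draw(c,P,(120,135,280,290),4.5,"pics/oL.png"); draw(c,P,(280,135,500,295),3.6,"pics/oM.png"); draw(s,P,(235,140,435,310),3.5,"pics/oS.png",1.5)
E
python3 P.py
```

```text
0.1493996943138638 0.07805171731793499
0.22147591303435785 0.07299547040453681
roller [0.5448 0.1162]
dn [0.4558 0.1181 0.    ]
fb [0.6511 0.0047]
on [ 0.6418 -0.1164  0.    ]
hp [ 0.5583 -0.01  ]
pb [ 0.55   -0.1051]
dowel [ 0.4547 -0.1093]
t2 [ 0.5095  0.2823 -8.0139]
t3 [ 0.5147 -0.2919  7.148 ]
```

View pics/oL.png

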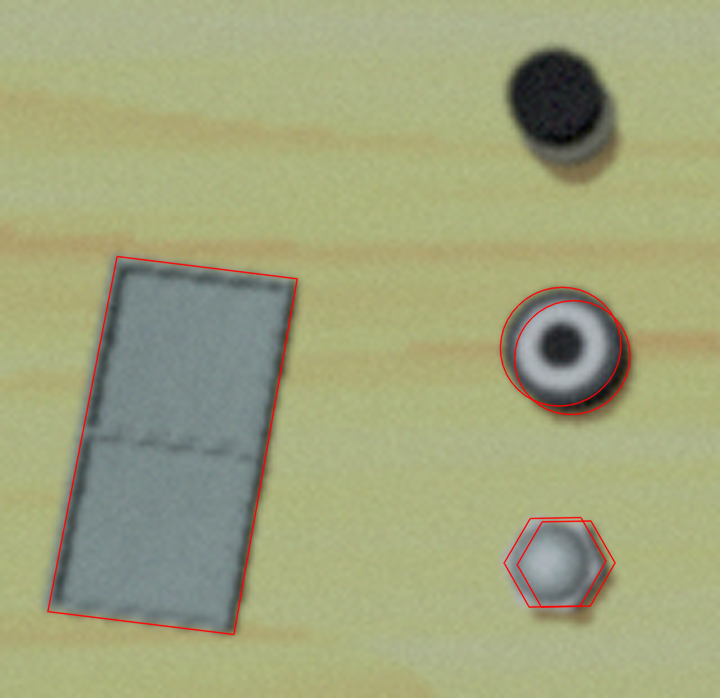

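View pics/oM.png

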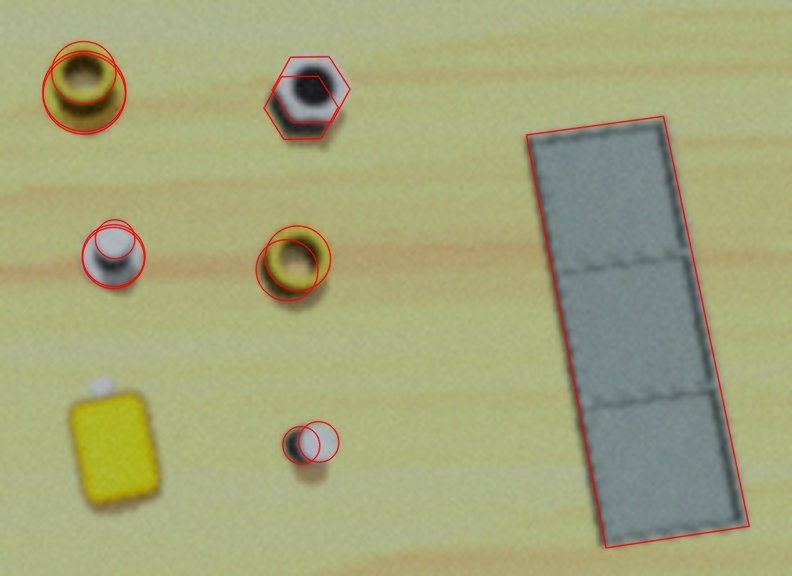

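View pics/oS.png

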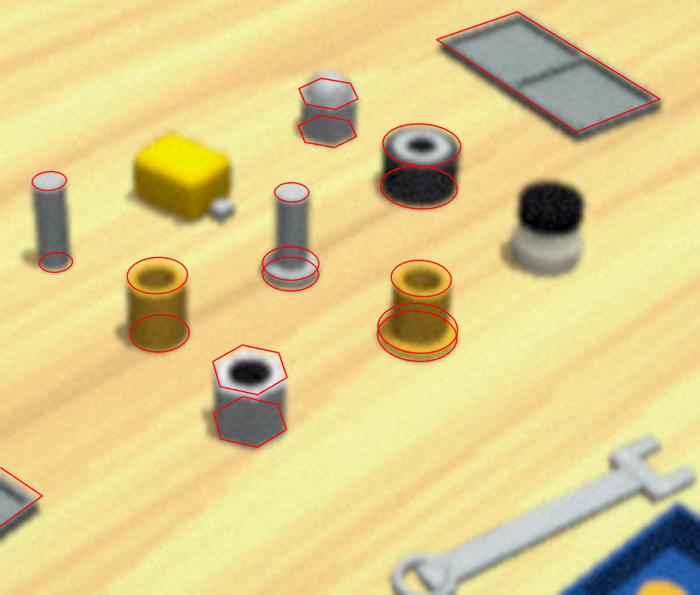

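>>> move_arm([
  [-0.4, -0.28, 0, 0, 0, 0.05, 0.5],
  [-0.8, -0.56, 0, 0, 0, 0.1, 0.5],
  [-1, -0.72, 0, 0, 0, 0.15, 0.5],
  [-1, -0.72, 0, 0, 0, 0.2, 0.5],
  [-1, -0.72, 0, 0, 0, 0.25, 0.5],
  [-1, -0.72, 0, 0, 0, 0.3, 0.5],
  [-1, -0.72, 0, 0, 0, 0.35, 0.5],
  [-1, -0.72, 0, 0, 0, 0.4235, 0.5],
], squeeze=30)

```text
t: 1.05
tool_pos: [0.2225, 0.489, 0.2185]
orientation: [2.079, 2.356, -0.0]
force: [0.6, -0.7, 0.2]
opening: 0.0695
```

>>> move_arm([
  [0, 0, 0, 0, 0, 0, 0.5],
])

```text
t: 1.15
tool_pos: [0.2225, 0.4891, 0.2185]
orientation: [2.074, 2.359, -0.0]
force: [-0.2, -0.0, 0.2]
opening: 0.0695
```

```bash
cat > st.py <<'E'
from h import *
import sys
s=read_state(); M=R.from_rotvec(s["orientation"]).as_matrix()
print("t",round(s["t"],2),"pos",s["tool_pos"].round(4),"F",s["force"].round(1),"open",round(s["opening"],4),"yaw_y",np.degrees(np.arctan2(M[1,1],M[0,1])).round(2),"tilt",M[:,2].round(4),"q",s["q"].round(2))
if len(sys.argv)>3:
    g=np.array([float(v) for v in sys.argv[1:4]]); print("shift",(M.T@(g-s["tool_pos"])*10).round(3))
E
python3 st.py .544 .1155 .12
```

```text
t 1.15 pos [0.2225 0.4891 0.2185] F [-0.2 -0.   0.2] open 0.0695 yaw_y 7.35 tilt [-1.e-04 -1.e-04 -1.e+00] q [ 1.05 -0.04  1.66 -0.    1.52  0.92]
shift [-4.116  2.71   0.986]
```

>>> move_arm([
  [-0.4, 0.26, 0, 0, 0, 0.041, 0.5],
  [-0.8, 0.52, 0, 0, 0, 0.041, 0.5],
  [-1, 0.65, 0, 0, 0, 0.041, 0.5],
])

```text
t: 1.45
tool_pos: [0.3015, 0.3963, 0.2186]
orientation: [2.214, 2.228, -0.0]
force: [0.1, -0.1, 0.6]
opening: 0.0699
```

>>> move_arm([
  [-0.4, 0.26, 0.1, 0, 0, 0, 0.5],
  [-0.8, 0.52, 0.2, 0, 0, 0, 0.5],
  [-1, 0.65, 0.3, 0, 0, 0, 0.5],
])

```text
t: 1.75
tool_pos: [0.3668, 0.296, 0.1885]
orientation: [2.214, 2.227, 0.0]
force: [0.5, 0.5, 0.6]
opening: 0.0697
```

>>> move_arm([
  [-0.4, 0.26, 0.1, 0, 0, 0, 0.5],
  [-0.8, 0.52, 0.2, 0, 0, 0, 0.5],
  [-1, 0.65, 0.3, 0, 0, 0, 0.5],
])

```text
t: 2.05
tool_pos: [0.4319, 0.196, 0.1584]
orientation: [2.214, 2.227, 0.0]
force: [0.3, 0.2, -0.1]
opening: 0.0694
```

```bash
python3 st.py .544 .1155 .12
```

```text
t 2.05 pos [0.4319 0.196  0.1584] F [ 0.3  0.2 -0.1] open 0.0694 yaw_y 0.33 tilt [ 9.e-04 -6.e-04 -1.e+00] q [ 0.32 -0.18  1.9  -0.    1.42  0.31]
shift [-0.811  1.116  0.386]
```

>>> move_arm([
  [-0.4, 0.5, 0, 0, 0, 0.002, 0.5],
  [-0.8, 0.9, 0.1, 0, 0, 0.002, 0.5],
  [-0.81, 1.0, 0.2, 0, 0, 0.002, 0.5],
  [-0.81, 1.0, 0.2, 0, 0, 0.002, 0.5],
])

```text
t: 2.45
tool_pos: [0.5319, 0.1152, 0.1364]
orientation: [-2.224, -2.218, 0.004]
force: [-0.8, -0.1, -0.6]
opening: 0.0699
```

```bash
cat > wv.py <<'E'
from h import *
import P,ov,sys
w=cam("wrist"); f=w["frame"][:,:,::-1].copy()
def fish(pts):
    X=(w["R"]@np.asarray(pts).T).T+w["tvec"]; r=np.hypot(X[:,0],X[:,1]); th=np.arctan2(r,X[:,2]); k=w["K"]
    return np.c_[k[0,0]*th*X[:,0]/r+k[0,2],k[1,1]*th*X[:,1]/r+k[1,2]]
for q in ov.curves(P.P):
    X=(w["R"]@np.asarray(q).T).T+w["tvec"]
    if (X[:,2]<0.02).any(): continue
    n=len(q); q2=np.concatenate([np.linspace(q[i],q[(i+1)%n],8) for i in range(n)])
    cv2.polylines(f,[np.round(fish(q2)*16).astype(int).reshape(-1,1,2)],True,(0,0,255),1,cv2.LINE_AA,4)
cv2.imwrite("pics/"+sys.argv[1],f)
E
python3 wv.py w1.png; python3 st.py .544 .1155 .009
```

```text
0.1493996943138638 0.07805171731793499
0.22147591303435785 0.07299547040453681
t 2.5 pos [0.5307 0.1166 0.1372] F [-0.4  0.9  0.3] open 0.0698 yaw_y -0.14 tilt [-2.6e-03 -4.0e-04 -1.0e+00] q [ 0.12  0.03  1.74 -0.    1.37  0.12]
shift [-0.01   0.136  1.282]
```

View pics/w1.png

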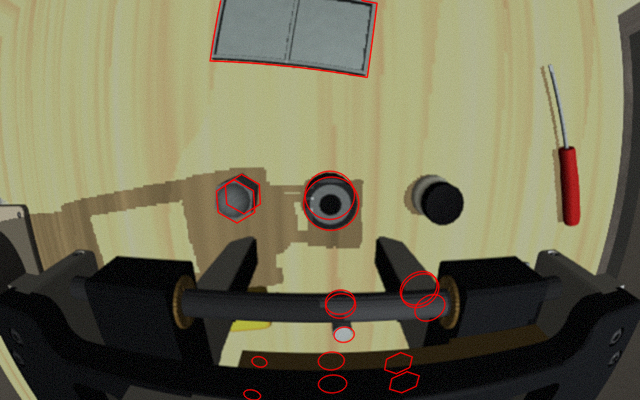

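>>> move_arm([
  [0, 0.125, 0.3, 0, 0, 0, 0.5],
  [0, 0.125, 0.6, 0, 0, 0, 0.5],
  [0, 0.125, 0.9, 0, 0, 0, 0.5],
  [0, 0.125, 1, 0, 0, 0, 0.5],
  [0, 0.125, 1, 0, 0, 0, 0.5],
])

```text
t: 3.0
tool_pos: [0.5412, 0.1185, 0.0374]
orientation: [-2.221, -2.218, 0.004]
force: [0.1, -0.0, 0.8]
opening: 0.0698
```

```bash
python3 st.py .544 .1155 .009;python3 st.py .544 .1155 .009
```

```text
t 3.0 pos [0.5412 0.1185 0.0374] F [ 0.1 -0.   0.8] open 0.0698 yaw_y -0.08 tilt [-3.4e-03 -3.0e-04 -1.0e+00] q [0.12 0.17 1.78 0.   1.19 0.12]
shift [-0.03   0.029  0.284]
t 3.0 pos [0.5412 0.1185 0.0374] F [ 0.1 -0.   0.8] open 0.0698 yaw_y -0.08 tilt [-3.4e-03 -3.0e-04 -1.0e+00] q [0.12 0.17 1.78 0.   1.19 0.12]
shift [-0.03   0.029  0.284]
```

>>> move_arm([
  [-0.03, 0.03, 0.14, 0, 0, 0, 0.5],
  [-0.03, 0.03, 0.28, 0, 0, 0, 0.5],
  [-0.03, 0.03, 0.28, 0, 0, 0, 0.1],
  [-0.03, 0.03, 0.28, 0, 0, 0, -0.2],
  [-0.03, 0.03, 0.28, 0, 0, 0, -0.2],
  [-0.03, 0.03, 0.28, 0, 0, 0, -0.2],
], squeeze=30)

```text
t: 3.6
tool_pos: [0.5463, 0.115, 0.011]
orientation: [2.226, 2.217, 0.0]
force: [-1.1, 0.2, -0.6]
opening: 0.05
```

```bash
python3 st.py .544 .1155 .009;python3 - <<'E'
from P import *
for n,xs in(("t3",(-.074,0,.074)),("t2",(-.037,.037))):
    x,y,a=P[n];a=np.radians(a)
    for d in xs: print(n,d,round(x+d*np.cos(a),4),round(y+d*np.sin(a),4))
E
```

```text
t 3.6 pos [0.5463 0.115  0.011 ] F [-1.1  0.2 -0.6] open 0.05 yaw_y -0.23 tilt [ 3.e-04  1.e-04 -1.e+00] q [0.12 0.22 1.79 0.   1.13 0.12]
shift [ 0.005 -0.023  0.02 ]
0.1493996943138638 0.07805171731793499
0.22147591303435785 0.07299547040453681
t3 -0.074 0.4413 -0.3011
t3 0 0.5147 -0.2919
t3 0.074 0.5881 -0.2827
t2 -0.037 0.4729 0.2874
t2 0.037 0.5462 0.2771
```

>>> move_arm([
  [0, 0, -0.3, 0, 0, 0, -0.2],
  [0, 0, -0.7, 0, 0, 0, -0.2],
  [0, 0, -1, 0, 0, 0, -0.2],
  [-0.4, 0.05, -1, 0, 0, 0, -0.2],
  [-0.8, 0.1, -1, 0, 0, 0, -0.2],
  [-1, 0.1, -1, 0, 0, 0, -0.2],
])

```text
t: 4.2
tool_pos: [0.556, 0.0123, 0.111]
orientation: [2.226, 2.215, -0.0]
force: [0.1, -0.2, -3.1]
opening: 0.0503
```

>>> move_arm([
  [-0.4, 0.05, 0, 0, 0, 0, -0.2],
  [-0.8, 0.1, 0, 0, 0, 0, -0.2],
  [-1, 0.1, 0, 0, 0, 0, -0.2],
])

```text
t: 4.5
tool_pos: [0.5653, -0.0882, 0.1106]
orientation: [2.227, 2.214, -0.001]
force: [0.1, 0.2, -4.1]
opening: 0.0502
```

>>> move_arm([
  [-0.4, 0.05, 0, 0, 0, 0, -0.2],
  [-0.8, 0.1, 0, 0, 0, 0, -0.2],
  [-1, 0.1, 0, 0, 0, 0, -0.2],
])

```text
t: 4.8
tool_pos: [0.5748, -0.1884, 0.1105]
orientation: [2.227, 2.214, -0.001]
force: [-0.3, 0.7, -4.3]
opening: 0.0503
```

>>> move_arm([
  [-0.4, 0.05, 0, 0, 0, 0, -0.2],
  [-0.8, 0.1, 0, 0, 0, 0, -0.2],
  [-0.98, 0.12, 0, 0, 0, 0, -0.2],
  [-0.98, 0.12, 0, 0, 0, 0, -0.2],
  [-0.98, 0.12, 0, 0, 0, 0, -0.2],
])

```text
t: 5.3
tool_pos: [0.5861, -0.2828, 0.11]
orientation: [-2.226, -2.215, -0.0]
force: [0.2, 0.5, -4.0]
opening: 0.0498
```

```bash
python3 wv.py w2.png; python3 st.py .588 -.283 .014
```

```text
0.1493996943138638 0.07805171731793499
0.22147591303435785 0.07299547040453681
t 5.35 pos [ 0.5862 -0.2821  0.1101] F [ 0.4  1.  -4. ] open 0.05 yaw_y -0.22 tilt [-8.0e-04  1.2e-03 -1.0e+00] q [-0.53  0.34  1.45  0.    1.36 -0.52]
shift [-0.01   0.018  0.961]
```

View pics/w2.png

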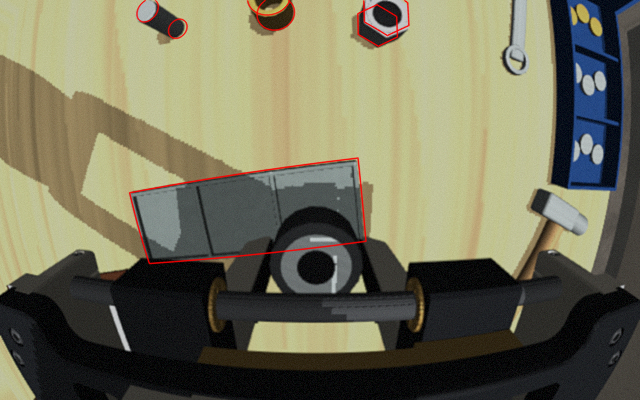

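>>> move_arm([
  [-0.01, 0.015, 0.3, 0, 0, 0, -0.2],
  [-0.01, 0.015, 0.6, 0, 0, 0, -0.2],
  [-0.01, 0.015, 0.85, 0, 0, 0, -0.2],
  [-0.01, 0.015, 0.9, 0, 0, 0, -0.2],
  [-0.01, 0.015, 0.94, 0, 0, 0, -0.2],
  [-0.01, 0.015, 0.95, 0, 0, 0, -0.2],
  [-0.01, 0.015, 0.95, 0, 0, 0, -0.2],
])

```text
t: 6.05
tool_pos: [0.5892, -0.2846, 0.0175]
orientation: [2.224, 2.216, 0.001]
force: [-0.4, 0.1, -4.9]
opening: 0.0501
```

```bash
python3 st.py .588 -.283 .013
```

```text
t 6.05 pos [ 0.5892 -0.2846  0.0175] F [-0.4  0.1 -4.9] open 0.0501 yaw_y -0.21 tilt [ 0.0023 -0.0013 -1.    ] q [-0.53  0.44  1.5   0.    1.2  -0.52]
shift [ 0.016 -0.012  0.045]
```

>>> move_arm([
  [0, 0, 0.015, 0, 0, 0, -0.2],
  [0, 0, 0.025, 0, 0, 0, -0.2],
  [0, 0, 0.025, 0, 0, 0, -0.2],
])

```text
t: 6.35
tool_pos: [0.5886, -0.2846, 0.014]
orientation: [2.225, 2.216, 0.001]
force: [0.6, -1.0, -3.0]
opening: 0.0496
```

>>> move_arm([
  [0, 0, 0.01, 0, 0, 0, -0.2],
  [0, 0, 0.01, 0, 0, 0, -0.2],
])

```text
t: 6.55
tool_pos: [0.5886, -0.2846, 0.0139]
orientation: [2.225, 2.216, 0.0]
force: [-4.0, 1.9, 6.3]
opening: 0.05
```

>>> move_arm([
  [0, 0, 0.01, 0, 0, 0, -0.2],
  [0, 0, 0.01, 0, 0, 0, -0.2],
])

```text
t: 6.75
tool_pos: [0.5887, -0.2847, 0.0139]
orientation: [2.225, 2.216, 0.0]
force: [-7.7, 3.8, 14.6]
opening: 0.0501
```

>>> move_arm([
  [0, 0, -0.012, 0, 0, 0, -0.2],
  [0, 0, -0.012, 0, 0, 0, 0.4],
  [0, 0, -0.012, 0, 0, 0, 0.4],
  [0, 0, -0.012, 0, 0, 0, 0.4],
  [0, 0, -0.3, 0, 0, 0, 0.4],
  [0, 0, -0.7, 0, 0, 0, 0.4],
  [0, 0, -1, 0, 0, 0, 0.4],
  [0, 0, -1, 0, 0, 0, 0.4],
])

```text
t: 7.55
tool_pos: [0.5914, -0.2862, 0.1176]
orientation: [2.219, 2.21, 0.004]
force: [0.9, 0.4, 0.1]
opening: 0.065
```

```bash
python3 wv.py w3.png; python3 st.py .557 -.0095 .11
```

```text
0.1493996943138638 0.07805171731793499
0.22147591303435785 0.07299547040453681
t 7.6 pos [ 0.5901 -0.2854  0.1146] F [-0.6 -0.5 -0.3] open 0.0653 yaw_y -0.23 tilt [ 0.0053 -0.003  -1.    ] q [-0.53  0.34  1.44  0.    1.36 -0.52]
shift [ 2.758 -0.342  0.036]
```

View pics/w3.png

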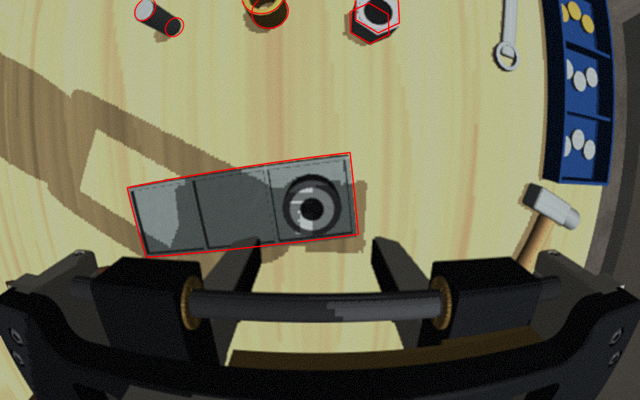

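>>> move_arm([
  [0.4, -0.05, 0, 0, 0, 0, 0.0],
  [0.8, -0.1, 0, 0, 0, 0, 0.0],
  [1, -0.12, 0, 0, 0, 0, 0.0],
])

```text
t: 7.9
tool_pos: [0.5749, -0.1812, 0.109]
orientation: [-2.222, -2.215, 0.001]
force: [0.1, 0.0, 1.3]
opening: 0.0477
```

>>> move_arm([
  [0.4, -0.05, 0, 0, 0, 0, 0.0],
  [0.8, -0.1, 0, 0, 0, 0, 0.0],
  [1, -0.12, 0, 0, 0, 0, 0.0],
])

```text
t: 8.2
tool_pos: [0.5636, -0.0814, 0.1097]
orientation: [-2.223, -2.217, 0.001]
force: [0.1, 0.3, -0.1]
opening: 0.0463
```

>>> move_arm([
  [0.4, -0.05, 0, 0, 0, 0, 0.0],
  [0.76, -0.09, 0, 0, 0, 0, 0.0],
  [0.76, -0.09, 0, 0, 0, 0, 0.0],
  [0.76, -0.09, 0, 0, 0, 0, 0.0],
])

```text
t: 8.6
tool_pos: [0.5557, -0.0077, 0.1103]
orientation: [-2.223, -2.219, 0.002]
force: [-0.3, -0.5, 0.8]
opening: 0.0465
```

```bash
python3 wv.py w4.png; python3 st.py .557 -.0095 .012
```

```text
0.1493996943138638 0.07805171731793499
0.22147591303435785 0.07299547040453681
t 8.65 pos [ 0.5559 -0.0085  0.1104] F [-0.3  0.4  0.3] open 0.0467 yaw_y -0.19 tilt [-9.e-04 -5.e-04 -1.e+00] q [-0.11  0.09  1.73 -0.    1.32 -0.1 ]
shift [-0.01   0.012  0.984]
```

View pics/w4.png

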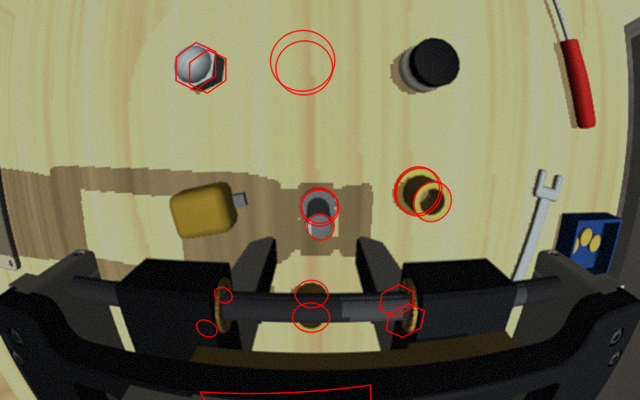

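>>> move_arm([
  [-0.005, 0.01, 0.3, 0, 0, 0, 0.0],
  [-0.005, 0.01, 0.6, 0, 0, 0, 0.0],
  [-0.005, 0.01, 0.85, 0, 0, 0, 0.0],
  [-0.005, 0.01, 0.97, 0, 0, 0, 0.0],
  [-0.005, 0.01, 0.97, 0, 0, 0, 0.0],
  [-0.005, 0.01, 0.97, 0, 0, 0, 0.0],
])

```text
t: 9.25
tool_pos: [0.5578, -0.0093, 0.0149]
orientation: [2.227, 2.216, 0.001]
force: [0.2, 0.3, -0.6]
opening: 0.0466
```

>>> move_arm([
  [0, 0, 0, 0, 0, 0, -0.4],
  [0, 0, 0, 0, 0, 0, -0.8],
  [0, 0, 0, 0, 0, 0, -0.8],
  [0, 0, 0, 0, 0, 0, -0.8],
  [0, 0, 0, 0, 0, 0, -0.8],
])

```text
t: 9.75
tool_pos: [0.5576, -0.0086, 0.0148]
orientation: [2.225, 2.217, 0.001]
force: [-1.7, 0.0, 4.6]
opening: 0.0194
```

```bash
python3 st.py .557 -.0095 .012
```

```text
t 9.75 pos [ 0.5576 -0.0086  0.0148] F [-1.7  0.   4.6] open 0.0194 yaw_y -0.23 tilt [ 9.e-04 -1.e-04 -1.e+00] q [-0.11  0.21  1.79 -0.    1.14 -0.1 ]
shift [-0.009 -0.006  0.028]
```

>>> move_arm([
  [0, 0, -0.3, 0, 0, 0, -0.8],
  [0, 0, -0.7, 0, 0, 0, -0.8],
  [0, 0, -1, 0, 0, 0, -0.8],
  [-0.4, -0.05, -1, 0, 0, 0, -0.8],
  [-0.8, -0.1, -1, 0, 0, 0, -0.8],
  [-1, -0.15, -1, 0, 0, 0, -0.8],
])

```text
t: 10.35
tool_pos: [0.5412, -0.1109, 0.1141]
orientation: [2.226, 2.216, -0.001]
force: [-0.0, 1.5, -2.8]
opening: 0.0195
```

>>> move_arm([
  [-0.4, -0.05, 0, 0, 0, 0, -0.8],
  [-0.8, -0.1, 0, 0, 0, 0, -0.8],
  [-1, -0.15, 0, 0, 0, 0, -0.8],
])

```text
t: 10.65
tool_pos: [0.5254, -0.2112, 0.1137]
orientation: [-2.228, -2.215, 0.001]
force: [0.2, 0.8, -2.2]
opening: 0.0197
```

>>> move_arm([
  [-0.4, -0.05, 0, 0, 0, 0, -0.8],
  [-0.81, -0.13, 0, 0, 0, 0, -0.8],
  [-0.81, -0.13, 0, 0, 0, 0, -0.8],
  [-0.81, -0.13, 0, 0, 0, 0, -0.8],
])

```text
t: 11.05
tool_pos: [0.5122, -0.2899, 0.1134]
orientation: [-2.227, -2.213, 0.0]
force: [0.1, -0.0, -2.5]
opening: 0.0197
```

```bash
python3 wv.py w5.png; python3 st.py .514 -.291 .02
```

```text
0.1493996943138638 0.07805171731793499
0.22147591303435785 0.07299547040453681
t 11.1 pos [ 0.5125 -0.2889  0.1134] F [ 0.1  0.6 -3.3] open 0.0196 yaw_y -0.28 tilt [-0.001   0.0013 -1.    ] q [-0.6   0.17  1.64  0.    1.33 -0.6 ]
shift [-0.022  0.016  0.934]
```

View pics/w5.png

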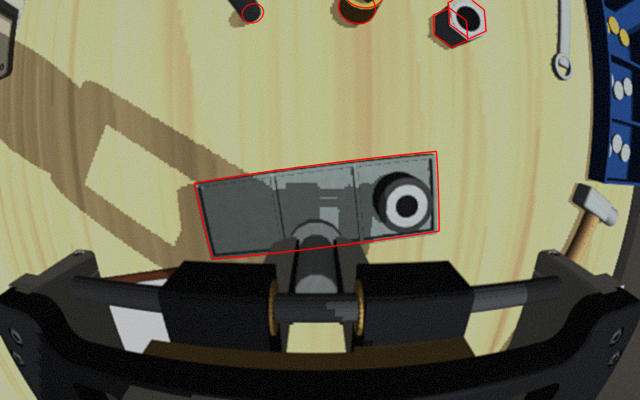

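Pin held upright (317,260) above the middle compartment; roller is in the far one (405,205). Lower.

>>> move_arm([
  [-0.02, 0.015, 0.3, 0, 0, 0, -0.8],
  [-0.02, 0.015, 0.6, 0, 0, 0, -0.8],
  [-0.02, 0.015, 0.8, 0, 0, 0, -0.8],
  [-0.02, 0.015, 0.9, 0, 0, 0, -0.8],
  [-0.02, 0.015, 0.92, 0, 0, 0, -0.8],
  [-0.02, 0.015, 0.92, 0, 0, 0, -0.8],
])

```text
t: 11.7
tool_pos: [0.515, -0.291, 0.0227]
orientation: [2.225, 2.218, 0.0]
force: [-0.3, -0.2, -2.0]
opening: 0.0199
```

>>> move_arm([
  [0, 0, 0.015, 0, 0, 0, -0.8],
  [0, 0, 0.02, 0, 0, 0, -0.8],
  [0, 0, 0.02, 0, 0, 0, -0.8],
])

```text
t: 12.0
tool_pos: [0.515, -0.2918, 0.021]
orientation: [2.225, 2.216, 0.0]
force: [-0.1, -0.2, -3.2]
opening: 0.0196
```

>>> move_arm([
  [0, 0, 0.01, 0, 0, 0, -0.8],
  [0, 0, 0.01, 0, 0, 0, -0.8],
])

```text
t: 12.2
tool_pos: [0.5144, -0.2915, 0.0192]
orientation: [2.226, 2.217, 0.0]
force: [0.7, 0.2, -3.1]
opening: 0.0195
```

>>> move_arm([
  [0, 0, 0.01, 0, 0, 0, -0.8],
  [0, 0, 0.01, 0, 0, 0, -0.8],
])

```text
t: 12.4
tool_pos: [0.5143, -0.2914, 0.0179]
orientation: [-2.226, -2.217, 0.0]
force: [-0.0, -0.2, -2.2]
opening: 0.0194
```

>>> move_arm([
  [0, 0, 0.01, 0, 0, 0, -0.8],
  [0, 0, 0.01, 0, 0, 0, -0.8],
])

```text
t: 12.6
tool_pos: [0.5145, -0.2915, 0.0178]
orientation: [-2.226, -2.217, 0.0]
force: [-3.9, 1.6, 5.2]
opening: 0.0196
```

Contact on the floor. Release slowly and rise straight.

>>> move_arm([
  [0, 0, -0.005, 0, 0, 0, -0.8],
  [0, 0, -0.005, 0, 0, 0, -0.4],
  [0, 0, -0.005, 0, 0, 0, -0.2],
  [0, 0, -0.005, 0, 0, 0, -0.1],
  [0, 0, -0.3, 0, 0, 0, -0.1],
  [0, 0, -0.7, 0, 0, 0, -0.1],
  [0, 0, -1, 0, 0, 0, -0.1],
  [0, 0, -1, 0, 0, 0, -0.1],
])

```text
t: 13.4
tool_pos: [0.5177, -0.2936, 0.1233]
orientation: [2.219, 2.21, 0.003]
force: [0.6, -0.5, 1.1]
opening: 0.0417
```

```bash
python3 wv.py w6.png; python3 st.py .4555 .1175 .115
```

```text
0.1493996943138638 0.07805171731793499
0.22147591303435785 0.07299547040453681
t 13.45 pos [ 0.5164 -0.2928  0.1205] F [-0.3 -0.5 -0.1] open 0.0421 yaw_y -0.23 tilt [ 0.0051 -0.0035 -1.    ] q [-0.6   0.17  1.62 -0.    1.34 -0.6 ]
shift [ 4.1   -0.626  0.038]
```

View pics/w6.png

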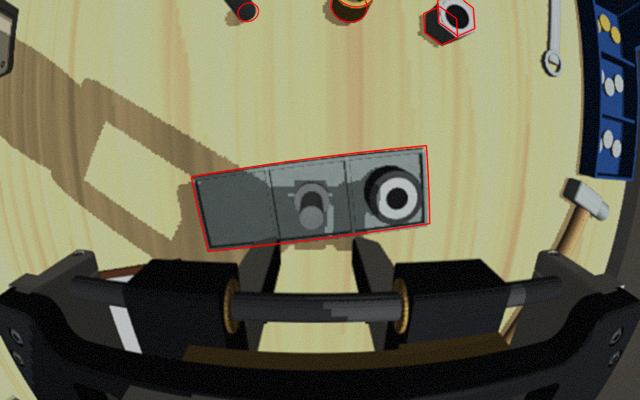

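>>> move_arm([
  [0.4, -0.06, 0, 0, 0, 0, 0.0],
  [0.8, -0.12, 0, 0, 0, 0, 0.2],
  [1, -0.15, 0, 0, 0, 0, 0.3],
])

```text
t: 13.75
tool_pos: [0.4983, -0.1885, 0.1151]
orientation: [-2.223, -2.215, 0.001]
force: [-0.6, -0.4, 0.1]
opening: 0.0578
```

>>> move_arm([
  [0.4, -0.06, 0, 0, 0, 0, 0.3],
  [0.8, -0.12, 0, 0, 0, 0, 0.3],
  [1, -0.15, 0, 0, 0, 0, 0.3],
])

```text
t: 14.05
tool_pos: [0.4836, -0.0884, 0.1154]
orientation: [-2.222, -2.216, 0.001]
force: [-0.0, -0.5, 0.1]
opening: 0.0604
```

>>> move_arm([
  [0.4, -0.06, 0, 0, 0, 0, 0.3],
  [0.8, -0.12, 0, 0, 0, 0, 0.3],
  [1, -0.15, 0, 0, 0, 0, 0.3],
])

```text
t: 14.35
tool_pos: [0.4691, 0.0114, 0.1156]
orientation: [-2.223, -2.217, 0.002]
force: [0.3, -0.9, -0.5]
opening: 0.0601
```

>>> move_arm([
  [0.4, -0.06, 0, 0, 0, 0, 0.3],
  [0.8, -0.12, 0, 0, 0, 0, 0.3],
  [1, -0.15, 0, 0, 0, 0, 0.3],
  [1, -0.15, 0, 0, 0, 0, 0.3],
])

```text
t: 14.75
tool_pos: [0.4547, 0.1109, 0.1157]
orientation: [-2.221, -2.219, 0.002]
force: [0.7, -0.7, 0.3]
opening: 0.0603
```

```bash
python3 wv.py w7.png; python3 st.py .4555 .1175 .01
```

```text
0.1493996943138638 0.07805171731793499
0.22147591303435785 0.07299547040453681
t 14.8 pos [0.4551 0.1095 0.1159] F [ 0.5 -0.9  0.6] open 0.0606 yaw_y -0.08 tilt [-1.9e-03 -5.0e-04 -1.0e+00] q [ 0.13 -0.16  1.96 -0.    1.34  0.13]
shift [0.08  0.006 1.059]
```

View pics/w7.png

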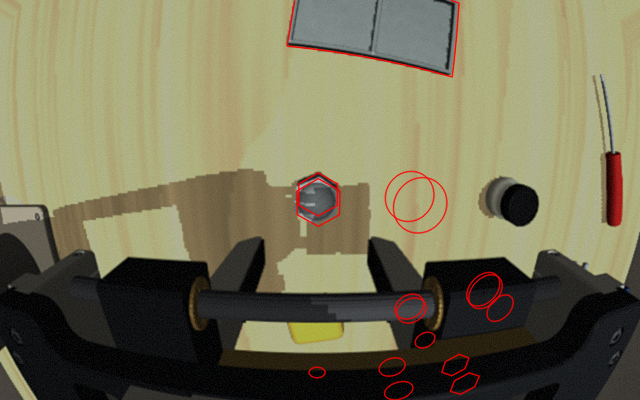

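>>> move_arm([
  [0.07, 0.005, 0.3, 0, 0, 0, 0.3],
  [0.07, 0.005, 0.6, 0, 0, 0, 0.3],
  [0.07, 0.005, 0.85, 0, 0, 0, 0.3],
  [0.07, 0.005, 0.97, 0, 0, 0, 0.3],
  [0.07, 0.005, 1, 0, 0, 0, 0.3],
  [0.07, 0.005, 1, 0, 0, 0, 0.3],
])

```text
t: 15.4
tool_pos: [0.4568, 0.1152, 0.0172]
orientation: [-2.227, -2.216, 0.001]
force: [-0.4, 0.1, 0.7]
opening: 0.0607
```

```bash
python3 st.py .4555 .1175 .0095
```

```text
t 15.4 pos [0.4568 0.1152 0.0172] F [-0.4  0.1  0.7] open 0.0607 yaw_y -0.28 tilt [-4.e-04 -2.e-04 -1.e+00] q [ 0.14 -0.01  2.03 -0.    1.13  0.14]
shift [ 0.023 -0.013  0.077]
```

>>> move_arm([
  [0.02, 0, 0.08, 0, 0, 0, 0.3],
  [0.02, 0, 0.08, 0, 0, 0, 0.1],
  [0.02, 0, 0.08, 0, 0, 0, -0.2],
  [0.02, 0, 0.08, 0, 0, 0, -0.5],
  [0.02, 0, 0.08, 0, 0, 0, -0.5],
  [0.02, 0, 0.08, 0, 0, 0, -0.5],
])

```text
t: 16.0
tool_pos: [0.4567, 0.1179, 0.0095]
orientation: [2.226, 2.217, 0.0]
force: [-3.1, -0.4, 5.6]
opening: 0.0365
```

```bash
python3 st.py .4415 -.300 .013
```

```text
t 16.0 pos [0.4567 0.1179 0.0095] F [-3.1 -0.4  5.6] open 0.0365 yaw_y -0.22 tilt [ 1.e-04  0.e+00 -1.e+00] q [ 0.14 -0.    2.03 -0.    1.11  0.15]
shift [-4.179 -0.135 -0.035]
```

>>> move_arm([
  [0, 0, -0.3, 0, 0, 0, -0.5],
  [0, 0, -0.7, 0, 0, 0, -0.5],
  [0, 0, -1, 0, 0, 0, -0.5],
  [-0.4, 0, -1, 0, 0, 0, -0.5],
  [-0.8, 0, -1, 0, 0, 0, -0.5],
  [-1, -0.03, -1, 0, 0, 0, -0.5],
])

```text
t: 16.6
tool_pos: [0.4534, 0.0156, 0.1094]
orientation: [2.225, 2.215, 0.0]
force: [-0.3, -0.0, -1.6]
opening: 0.0366
```

>>> move_arm([
  [-0.4, 0, 0, 0, 0, 0, -0.5],
  [-0.8, 0, 0, 0, 0, 0, -0.5],
  [-1, -0.03, 0, 0, 0, 0, -0.5],
])

```text
t: 16.9
tool_pos: [0.4497, -0.0848, 0.1091]
orientation: [2.227, 2.215, -0.001]
force: [0.3, 0.2, -1.9]
opening: 0.0368
```

>>> move_arm([
  [-0.4, 0, 0, 0, 0, 0, -0.5],
  [-0.8, 0, 0, 0, 0, 0, -0.5],
  [-1, -0.03, 0, 0, 0, 0, -0.5],
])

```text
t: 17.2
tool_pos: [0.4463, -0.1849, 0.1091]
orientation: [2.227, 2.214, -0.001]
force: [0.1, 0.8, -1.5]
opening: 0.0368
```

>>> move_arm([
  [-0.4, 0, 0, 0, 0, 0, -0.5],
  [-0.8, 0, 0, 0, 0, 0, -0.5],
  [-1, -0.04, 0, 0, 0, 0, -0.5],
  [-1, -0.04, 0, 0, 0, 0, -0.5],
])

```text
t: 17.6
tool_pos: [0.4413, -0.2847, 0.1088]
orientation: [2.229, 2.213, -0.001]
force: [0.2, -0.6, -1.7]
opening: 0.0366
```

```bash
python3 wv.py w8.png; python3 st.py .4415 -.300 .013
```

```text
0.1493996943138638 0.07805171731793499
0.22147591303435785 0.07299547040453681
t 17.65 pos [ 0.4415 -0.283   0.1087] F [-0.3  0.8 -1.9] open 0.0365 yaw_y -0.37 tilt [-5.e-04  4.e-04 -1.e+00] q [-0.67  0.01  1.82  0.    1.31 -0.66]
shift [-0.17   0.002  0.957]
```

View pics/w8.png

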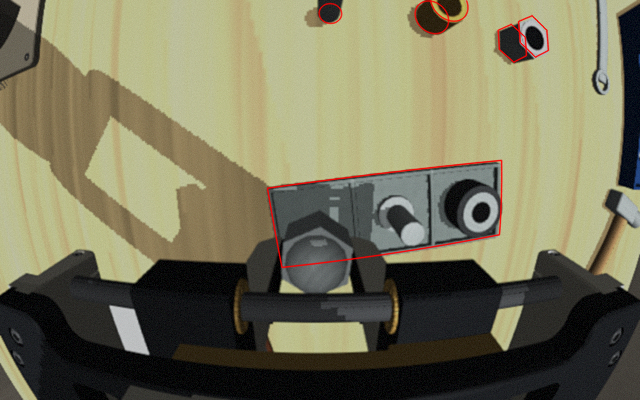

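>>> move_arm([
  [-0.15, 0, 0.3, 0, 0, 0, -0.5],
  [-0.15, 0, 0.6, 0, 0, 0, -0.5],
  [-0.15, 0, 0.8, 0, 0, 0, -0.5],
  [-0.15, 0, 0.9, 0, 0, 0, -0.5],
  [-0.15, 0, 0.93, 0, 0, 0, -0.5],
  [-0.15, 0, 0.93, 0, 0, 0, -0.5],
])

```text
t: 18.25
tool_pos: [0.4423, -0.2967, 0.0165]
orientation: [2.225, 2.218, 0.0]
force: [-0.2, 0.1, -1.0]
opening: 0.0367
```

>>> move_arm([
  [-0.01, 0, 0.01, 0, 0, 0, -0.5],
  [-0.01, 0, 0.02, 0, 0, 0, -0.5],
  [-0.01, 0, 0.02, 0, 0, 0, -0.5],
])

```text
t: 18.55
tool_pos: [0.4424, -0.2985, 0.0149]
orientation: [2.225, 2.216, 0.0]
force: [0.2, 0.4, -1.3]
opening: 0.0366
```

>>> move_arm([
  [0, 0, 0.01, 0, 0, 0, -0.5],
  [0, 0, 0.01, 0, 0, 0, -0.5],
])

```text
t: 18.75
tool_pos: [0.4419, -0.2982, 0.0132]
orientation: [2.226, 2.217, 0.0]
force: [0.1, -0.1, -1.9]
opening: 0.0363
```

>>> move_arm([
  [0, 0, 0.01, 0, 0, 0, -0.5],
  [0, 0, 0.01, 0, 0, 0, -0.5],
])

```text
t: 18.95
tool_pos: [0.4421, -0.2983, 0.0126]
orientation: [2.226, 2.217, -0.0]
force: [-1.1, 1.2, 3.0]
opening: 0.0366
```

>>> move_arm([
  [0, 0, 0.006, 0, 0, 0, -0.5],
  [0, 0, 0.006, 0, 0, 0, -0.5],
])

```text
t: 19.15
tool_pos: [0.4421, -0.2983, 0.0125]
orientation: [2.226, 2.217, -0.0]
force: [-3.8, 2.8, 9.7]
opening: 0.0367
```

Contact. Open to about 54 mm, rise.

>>> move_arm([
  [0, 0, -0.008, 0, 0, 0, -0.5],
  [0, 0, -0.008, 0, 0, 0, 0],
  [0, 0, -0.008, 0, 0, 0, 0.15],
  [0, 0, -0.008, 0, 0, 0, 0.15],
  [0, 0, -0.3, 0, 0, 0, 0.15],
  [0, 0, -0.7, 0, 0, 0, 0.15],
  [0, 0, -1, 0, 0, 0, 0.15],
  [0, 0, -1, 0, 0, 0, 0.15],
])

```text
t: 19.95
tool_pos: [0.4448, -0.3005, 0.1171]
orientation: [2.22, 2.211, 0.001]
force: [0.2, -1.4, 0.6]
opening: 0.0535
```

```bash
python3 wv.py w9.png; python3 st.py .650 .0045 .115
```

```text
0.1493996943138638 0.07805171731793499
0.22147591303435785 0.07299547040453681
t 20.0 pos [ 0.4436 -0.2995  0.1143] F [-0.4 -0.8 -0.3] open 0.0535 yaw_y -0.23 tilt [ 0.0043 -0.0035 -1.    ] q [-0.69  0.03  1.79 -0.    1.32 -0.69]
shift [ 3.048  2.051 -0.008]
```

View pics/w9.png

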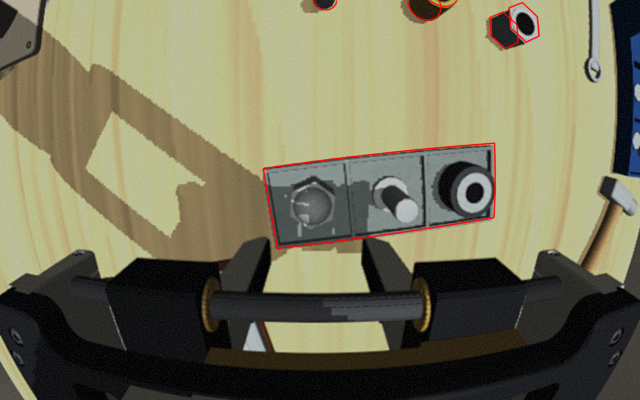

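>>> move_arm([
  [0.4, 0.27, 0, 0, 0, 0, 0.2],
  [0.8, 0.54, 0, 0, 0, 0, 0.2],
  [1, 0.68, 0, 0, 0, 0, 0.2],
])

```text
t: 20.3
tool_pos: [0.5107, -0.1954, 0.1097]
orientation: [-2.223, -2.216, -0.0]
force: [-0.4, -0.2, -0.2]
opening: 0.0555
```

>>> move_arm([
  [0.4, 0.27, 0, 0, 0, 0, 0.2],
  [0.8, 0.54, 0, 0, 0, 0, 0.2],
  [1, 0.68, 0, 0, 0, 0, 0.2],
])

```text
t: 20.6
tool_pos: [0.5792, -0.0952, 0.1096]
orientation: [-2.222, -2.217, 0.001]
force: [-0.3, 0.0, -0.2]
opening: 0.0557
```

>>> move_arm([
  [0.4, 0.27, 0, 0, 0, 0, 0.2],
  [0.8, 0.54, 0, 0, 0, 0, 0.2],
  [1, 0.68, 0, 0, 0, 0, 0.2],
  [1, 0.68, 0, 0, 0, 0, 0.2],
])

```text
t: 21.0
tool_pos: [0.6473, 0.0044, 0.1092]
orientation: [-2.22, -2.219, 0.001]
force: [-0.7, 0.0, 0.4]
opening: 0.0556
```

```bash
python3 wv.py w10.png; python3 st.py .650 .0045 .0105
```

```text
0.1493996943138638 0.07805171731793499
0.22147591303435785 0.07299547040453681
t 21.05 pos [0.6465 0.0025 0.1092] F [ 0.1 -0.5 -0.7] open 0.056 yaw_y -0.08 tilt [-3.e-03  1.e-04 -1.e+00] q [-0.08  0.33  1.46 -0.    1.35 -0.07]
shift [0.02  0.038 0.987]
```

View pics/w10.png

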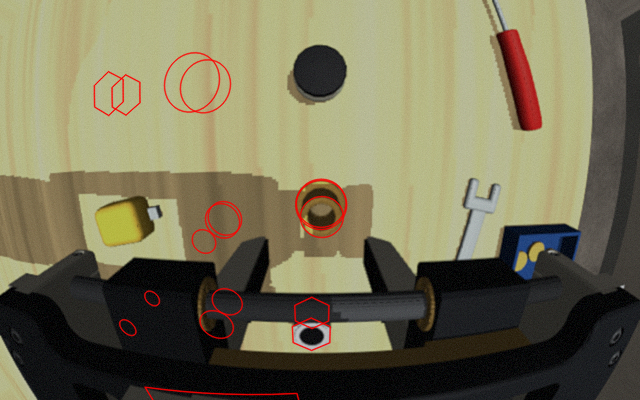

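>>> move_arm([
  [0.01, 0.03, 0.3, 0, 0, 0, 0.2],
  [0.01, 0.03, 0.6, 0, 0, 0, 0.2],
  [0.01, 0.03, 0.85, 0, 0, 0, 0.2],
  [0.01, 0.03, 0.95, 0, 0, 0, 0.2],
  [0.01, 0.03, 0.97, 0, 0, 0, 0.2],
  [0.01, 0.03, 0.97, 0, 0, 0, 0.2],
])

```text
t: 21.65
tool_pos: [0.6502, 0.0013, 0.015]
orientation: [2.227, 2.216, 0.0]
force: [0.2, -0.2, 0.1]
opening: 0.0561
```

```bash
python3 st.py .650 .0045 .0105
```

```text
t 21.65 pos [0.6502 0.0013 0.015 ] F [ 0.2 -0.2  0.1] open 0.0561 yaw_y -0.28 tilt [ 2.e-04 -1.e-04 -1.e+00] q [-0.08  0.44  1.51 -0.    1.2  -0.07]
shift [ 0.032 -0.002  0.045]
```

>>> move_arm([
  [0.03, 0, 0.03, 0, 0, 0, 0.2],
  [0.03, 0, 0.03, 0, 0, 0, 0.0],
  [0.03, 0, 0.03, 0, 0, 0, -0.3],
  [0.03, 0, 0.03, 0, 0, 0, -0.5],
  [0.03, 0, 0.03, 0, 0, 0, -0.5],
  [0.03, 0, 0.03, 0, 0, 0, -0.5],
])

```text
t: 22.25
tool_pos: [0.6507, 0.0051, 0.0122]
orientation: [2.225, 2.217, 0.001]
force: [-0.5, 1.0, 3.2]
opening: 0.0337
```

```bash
python3 st.py .546 .277 .115
```

```text
t 22.25 pos [0.6507 0.0051 0.0122] F [-0.5  1.   3.2] open 0.0337 yaw_y -0.23 tilt [ 0.001  0.    -1.   ] q [-0.07  0.44  1.51  0.    1.19 -0.07]
shift [ 2.715 -1.057 -1.029]
```

>>> move_arm([
  [0, 0, -0.3, 0, 0, 0, -0.5],
  [0, 0, -0.7, 0, 0, 0, -0.5],
  [0, 0, -1, 0, 0, 0, -0.5],
  [0.4, -0.15, -1, 0, 0, 0, -0.5],
  [0.8, -0.3, -1, 0, 0, 0, -0.5],
  [1, -0.39, -1, 0, 0, 0, -0.5],
])

```text
t: 22.85
tool_pos: [0.6102, 0.1078, 0.1113]
orientation: [-2.224, -2.217, 0.0]
force: [-0.3, -0.3, -2.5]
opening: 0.0343
```

>>> move_arm([
  [0.4, -0.15, 0, 0, 0, 0, -0.5],
  [0.8, -0.3, 0, 0, 0, 0, -0.5],
  [1, -0.39, 0, 0, 0, 0, -0.5],
])

```text
t: 23.15
tool_pos: [0.5712, 0.2081, 0.111]
orientation: [-2.223, -2.218, 0.001]
force: [0.3, 0.8, -2.2]
opening: 0.0343
```

>>> move_arm([
  [0.4, -0.15, 0, 0, 0, 0, -0.5],
  [0.72, -0.27, 0, 0, 0, 0, -0.5],
  [0.72, -0.27, 0, 0, 0, 0, -0.5],
  [0.72, -0.27, 0, 0, 0, 0, -0.5],
])

```text
t: 23.55
tool_pos: [0.5456, 0.2779, 0.111]
orientation: [-2.224, -2.219, 0.002]
force: [-0.0, -0.6, -1.2]
opening: 0.0342
```

```bash
python3 wv.py w11.png; python3 st.py .546 .277 .0155
```

```text
0.1493996943138638 0.07805171731793499
0.22147591303435785 0.07299547040453681
t 23.6 pos [0.5461 0.2771 0.1111] F [ 0.2  0.1 -0.9] open 0.0341 yaw_y -0.2 tilt [-5.e-04 -8.e-04 -1.e+00] q [ 0.39  0.24  1.57 -0.    1.34  0.39]
shift [ 0.    -0.001  0.956]
```

View pics/w11.png

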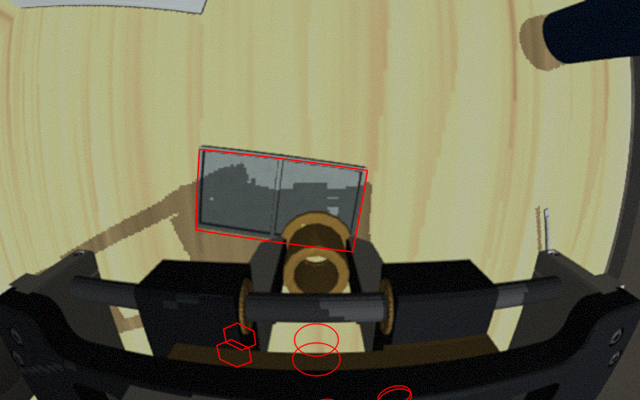

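>>> move_arm([
  [0.02, 0, 0.3, 0, 0, 0, -0.5],
  [0.02, 0, 0.6, 0, 0, 0, -0.5],
  [0.02, 0, 0.8, 0, 0, 0, -0.5],
  [0.02, 0, 0.9, 0, 0, 0, -0.5],
  [0.02, 0, 0.93, 0, 0, 0, -0.5],
  [0.02, 0, 0.93, 0, 0, 0, -0.5],
])

```text
t: 24.2
tool_pos: [0.5469, 0.2789, 0.0189]
orientation: [2.227, 2.216, 0.0]
force: [0.4, 0.7, -1.7]
opening: 0.0344
```

>>> move_arm([
  [0, 0, 0.01, 0, 0, 0, -0.5],
  [0, 0, 0.02, 0, 0, 0, -0.5],
  [0, 0, 0.02, 0, 0, 0, -0.5],
])

```text
t: 24.5
tool_pos: [0.5469, 0.2797, 0.0174]
orientation: [2.225, 2.217, 0.002]
force: [-0.3, 0.6, -1.4]
opening: 0.0347
```

>>> move_arm([
  [0, 0, 0.01, 0, 0, 0, -0.5],
  [0, 0, 0.01, 0, 0, 0, -0.5],
])

```text
t: 24.7
tool_pos: [0.5463, 0.2795, 0.0156]
orientation: [2.226, 2.217, 0.0]
force: [-0.9, 0.4, -2.0]
opening: 0.0342
```

>>> move_arm([
  [0, 0, 0.006, 0, 0, 0, -0.5],
  [0, 0, 0.006, 0, 0, 0, -0.5],
])

```text
t: 24.9
tool_pos: [0.5463, 0.2796, 0.0152]
orientation: [2.226, 2.217, 0.0]
force: [-2.2, -0.7, 1.8]
opening: 0.0341
```

Contact at the expected height. Release and rise, then head for the open nut.

>>> move_arm([
  [0, 0, 0, 0, 0, 0, -0.5],
  [0, 0, 0, 0, 0, 0, 0],
  [0, 0, 0, 0, 0, 0, 0.15],
  [0, 0, 0, 0, 0, 0, 0.15],
  [0, 0, -0.3, 0, 0, 0, 0.15],
  [0, 0, -0.7, 0, 0, 0, 0.15],
  [0, 0, -1, 0, 0, 0, 0.15],
  [0, 0, -1, 0, 0, 0, 0.15],
])

```text
t: 25.7
tool_pos: [0.5499, 0.2809, 0.1212]
orientation: [2.223, 2.214, 0.014]
force: [0.2, -0.3, 0.5]
opening: 0.0532
```

```bash
python3 wv.py w12.png; python3 st.py .640 -.116 .115
```

```text
0.1493996943138638 0.07805171731793499
0.22147591303435785 0.07299547040453681
t 25.75 pos [0.5485 0.2803 0.1184] F [-0.  -0.2 -0.7] open 0.0536 yaw_y -0.23 tilt [ 0.0057  0.0023 -1.    ] q [ 0.39  0.23  1.56 -0.    1.34  0.39]
shift [-3.96   0.931  0.03 ]
```

View pics/w12.png

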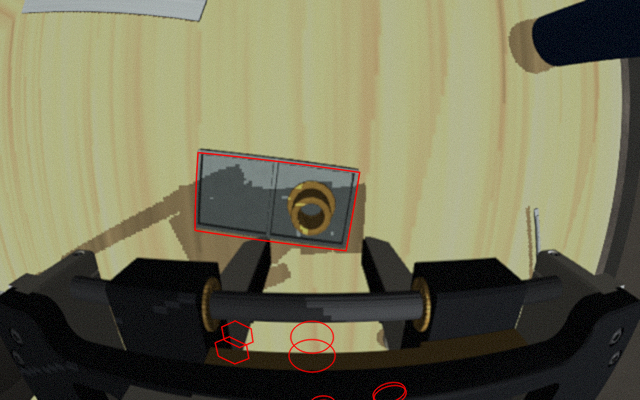

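>>> move_arm([
  [-0.4, 0.09, 0, 0, 0, 0, 0.3],
  [-0.8, 0.18, 0, 0, 0, 0, 0.3],
  [-1, 0.24, 0, 0, 0, 0, 0.3],
])

```text
t: 26.05
tool_pos: [0.5692, 0.1765, 0.1131]
orientation: [-2.227, -2.215, 0.004]
force: [-0.0, 0.5, -0.4]
opening: 0.0602
```

>>> move_arm([
  [-0.4, 0.09, 0, 0, 0, 0, 0.3],
  [-0.8, 0.18, 0, 0, 0, 0, 0.3],
  [-1, 0.24, 0, 0, 0, 0, 0.3],
])

```text
t: 26.35
tool_pos: [0.5928, 0.0761, 0.1131]
orientation: [-2.227, -2.214, 0.004]
force: [0.6, 0.6, -0.5]
opening: 0.0601
```

>>> move_arm([
  [-0.4, 0.09, 0, 0, 0, 0, 0.3],
  [-0.8, 0.18, 0, 0, 0, 0, 0.3],
  [-1, 0.24, 0, 0, 0, 0, 0.3],
])

```text
t: 26.65
tool_pos: [0.6164, -0.024, 0.1131]
orientation: [-2.227, -2.214, 0.003]
force: [0.6, 0.8, 0.5]
opening: 0.0603
```

>>> move_arm([
  [-0.4, 0.09, 0, 0, 0, 0, 0.3],
  [-0.8, 0.18, 0, 0, 0, 0, 0.3],
  [-0.96, 0.23, 0, 0, 0, 0, 0.3],
  [-0.96, 0.23, 0, 0, 0, 0, 0.3],
])

```text
t: 27.05
tool_pos: [0.6391, -0.1191, 0.1133]
orientation: [-2.228, -2.212, 0.002]
force: [0.4, 0.4, -0.3]
opening: 0.0607
```

```bash
python3 wv.py w13.png; python3 st.py .641 -.116 .011
```

```text
0.1493996943138638 0.07805171731793499
0.22147591303435785 0.07299547040453681
t 27.1 pos [ 0.639  -0.1173  0.1135] F [0.6 0.6 0.5] open 0.0605 yaw_y -0.34 tilt [-2.e-03  9.e-04 -1.e+00] q [-0.26  0.33  1.45  0.    1.36 -0.25]
shift [0.012 0.022 1.025]
```

View pics/w13.png

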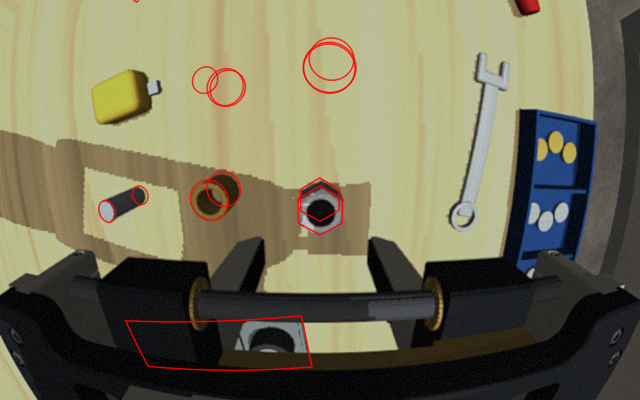

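>>> move_arm([
  [0.0, 0.015, 0.3, 0, 0, 0, 0.3],
  [0.0, 0.015, 0.6, 0, 0, 0, 0.3],
  [0.0, 0.015, 0.85, 0, 0, 0, 0.3],
  [0.0, 0.015, 0.97, 0, 0, 0, 0.3],
  [0.0, 0.015, 0.99, 0, 0, 0, 0.3],
  [0.0, 0.015, 0.99, 0, 0, 0, 0.3],
])

```text
t: 27.7
tool_pos: [0.6414, -0.1161, 0.0164]
orientation: [2.225, 2.218, 0.0]
force: [-0.5, -0.7, 0.4]
opening: 0.0602
```

```bash
python3 wv.py w14.png; python3 st.py .641 -.116 .011
```

```text
0.1493996943138638 0.07805171731793499
0.22147591303435785 0.07299547040453681
t 27.75 pos [ 0.6421 -0.1166  0.0173] F [ 0.7  0.2 -0.2] open 0.0602 yaw_y -0.2 tilt [ 1.8e-03 -3.0e-04 -1.0e+00] q [-0.26  0.44  1.5   0.    1.2  -0.25]
shift [ 0.005 -0.011  0.063]
```

View pics/w14.png

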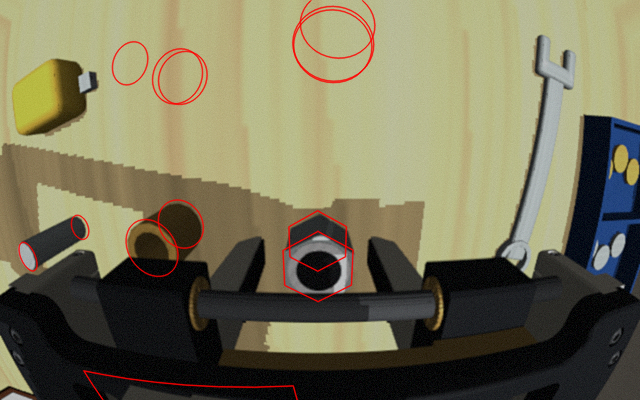

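>>> move_arm([
  [0, 0, 0.05, 0, 0, 0, 0.3],
  [0, 0, 0.05, 0, 0, 0, 0.1],
  [0, 0, 0.05, 0, 0, 0, -0.1],
  [0, 0, 0.05, 0, 0, 0, -0.3],
  [0, 0, 0.05, 0, 0, 0, -0.5],
  [0, 0, 0.05, 0, 0, 0, -0.5],
  [0, 0, 0.05, 0, 0, 0, -0.5],
])

```text
t: 28.45
tool_pos: [0.6415, -0.1171, 0.0113]
orientation: [2.226, 2.216, 0.001]
force: [0.2, 0.5, 1.6]
opening: 0.0358
```

```bash
python3 wv.py w15.png; python3 st.py .473 .289 .115
```

```text
0.1493996943138638 0.07805171731793499
0.22147591303435785 0.07299547040453681
t 28.5 pos [ 0.6415 -0.117   0.0113] F [0.7 0.2 2.8] open 0.0358 yaw_y -0.24 tilt [ 7.e-04 -2.e-04 -1.e+00] q [-0.26  0.44  1.51  0.    1.19 -0.25]
shift [ 4.053 -1.701 -1.038]
```

View pics/w15.png

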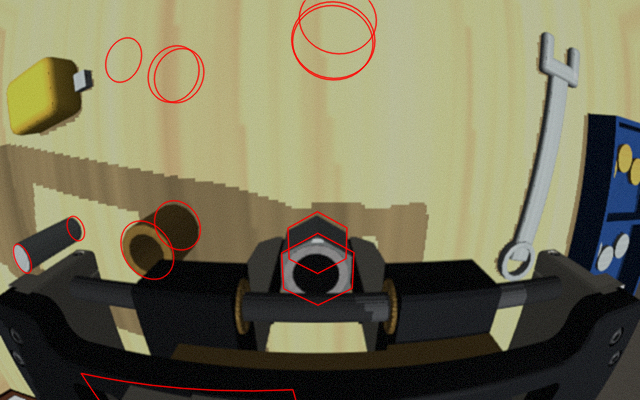

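>>> move_arm([
  [0, 0, -0.3, 0, 0, 0, -0.5],
  [0, 0, -0.7, 0, 0, 0, -0.5],
  [0, 0, -1, 0, 0, 0, -0.5],
  [0.4, -0.17, -1, 0, 0, 0, -0.5],
  [0.8, -0.34, -1, 0, 0, 0, -0.5],
  [1, -0.42, -1, 0, 0, 0, -0.5],
])

```text
t: 29.1
tool_pos: [0.5977, -0.0142, 0.1103]
orientation: [-2.223, -2.216, 0.001]
force: [-0.1, -0.3, -2.4]
opening: 0.0355
```

>>> move_arm([
  [0.4, -0.17, 0, 0, 0, 0, -0.5],
  [0.8, -0.34, 0, 0, 0, 0, -0.5],
  [1, -0.42, 0, 0, 0, 0, -0.5],
])

```text
t: 29.4
tool_pos: [0.5557, 0.0861, 0.11]
orientation: [-2.223, -2.217, 0.002]
force: [0.1, -0.9, -3.5]
opening: 0.036
```

>>> move_arm([
  [0.4, -0.17, 0, 0, 0, 0, -0.5],
  [0.8, -0.34, 0, 0, 0, 0, -0.5],
  [1, -0.42, 0, 0, 0, 0, -0.5],
])

```text
t: 29.7
tool_pos: [0.5142, 0.1861, 0.1102]
orientation: [-2.223, -2.218, 0.002]
force: [0.6, -0.4, -2.4]
opening: 0.0356
```

>>> move_arm([
  [0.4, -0.17, 0, 0, 0, 0, -0.5],
  [0.8, -0.34, 0, 0, 0, 0, -0.5],
  [1, -0.42, 0, 0, 0, 0, -0.5],
  [1, -0.42, 0, 0, 0, 0, -0.5],
])

```text
t: 30.1
tool_pos: [0.4729, 0.2861, 0.1103]
orientation: [-2.221, -2.22, 0.002]
force: [0.8, 0.2, -3.0]
opening: 0.036
```

```bash
python3 wv.py w16.png; python3 st.py .473 .289 .0145
```

```text
0.1493996943138638 0.07805171731793499
0.22147591303435785 0.07299547040453681
t 30.15 pos [0.4737 0.2845 0.1103] F [-0.3 -0.5 -2.4] open 0.0361 yaw_y -0.08 tilt [-1.1e-03 -8.0e-04 -1.0e+00] q [ 0.45  0.08  1.74 -0.    1.32  0.45]
shift [ 0.045 -0.006  0.958]
```

View pics/w16.png

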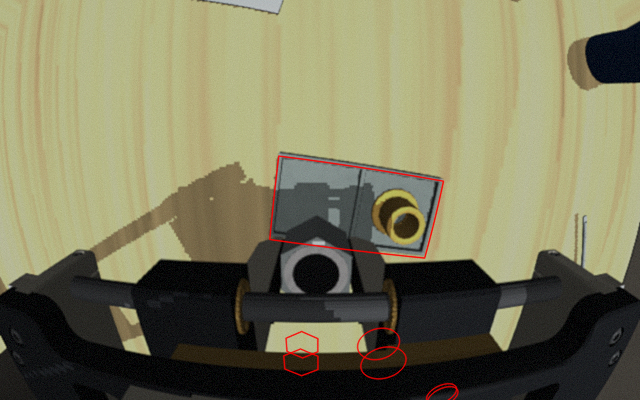

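>>> move_arm([
  [0.03, 0, 0.3, 0, 0, 0, -0.5],
  [0.03, 0, 0.6, 0, 0, 0, -0.5],
  [0.03, 0, 0.8, 0, 0, 0, -0.5],
  [0.03, 0, 0.9, 0, 0, 0, -0.5],
  [0.03, 0, 0.93, 0, 0, 0, -0.5],
  [0.03, 0, 0.93, 0, 0, 0, -0.5],
])

```text
t: 30.75
tool_pos: [0.4753, 0.2863, 0.0182]
orientation: [2.227, 2.216, 0.0]
force: [0.2, -0.6, -2.4]
opening: 0.036
```

>>> move_arm([
  [0, 0, 0.01, 0, 0, 0, -0.5],
  [0, 0, 0.02, 0, 0, 0, -0.5],
  [0, 0, 0.02, 0, 0, 0, -0.5],
])

```text
t: 31.05
tool_pos: [0.4754, 0.287, 0.0167]
orientation: [2.226, 2.217, 0.002]
force: [-1.0, -0.4, -3.0]
opening: 0.0363
```

>>> move_arm([
  [0, 0, 0.01, 0, 0, 0, -0.5],
  [0, 0, 0.01, 0, 0, 0, -0.5],
])

```text
t: 31.25
tool_pos: [0.4748, 0.2868, 0.015]
orientation: [2.226, 2.217, 0.0]
force: [-0.6, -0.2, -2.8]
opening: 0.036
```

>>> move_arm([
  [0, 0, 0.008, 0, 0, 0, -0.5],
  [0, 0, 0.008, 0, 0, 0, -0.5],
])

```text
t: 31.45
tool_pos: [0.4749, 0.2868, 0.0143]
orientation: [2.226, 2.217, 0.0]
force: [-0.3, 0.4, 0.4]
opening: 0.0362
```

>>> move_arm([
  [0, 0, 0, 0, 0, 0, -0.5],
  [0, 0, 0, 0, 0, 0, -0.1],
  [0, 0, 0, 0, 0, 0, 0.08],
  [0, 0, 0, 0, 0, 0, 0.08],
  [0, 0, -0.3, 0, 0, 0, 0.08],
  [0, 0, -0.7, 0, 0, 0, 0.08],
  [0, 0, -1, 0, 0, 0, 0.08],
  [0, 0, -1, 0, 0, 0, 0.08],
])

```text
t: 32.25
tool_pos: [0.4782, 0.2884, 0.12]
orientation: [2.224, 2.215, 0.014]
force: [0.2, 0.5, 0.1]
opening: 0.0503
```

>>> move_arm([
  [0, -0.4, -0.3, 0, 0, 0, 0.08],
  [0, -0.8, -0.5, 0, 0, 0, 0.08],
  [0, -0.8, -0.5, 0, 0, 0, 0.08],
])

```text
t: 32.55
tool_pos: [0.393, 0.2881, 0.1665]
orientation: [-2.224, -2.219, -0.005]
force: [1.2, -0.5, 0.5]
opening: 0.0499
```

```bash
python3 wv.py w17.png; python3 st.py; python3 - <<'E'
from h import *
f=cam("top")["frame"][:,:,::-1]
g=cv2.convertScaleAbs(f[135:300,110:500],alpha=1.8); cv2.imwrite("pics/topF.png",cv2.resize(g,None,fx=2,fy=2,interpolation=cv2.INTER_CUBIC))
f=cam("scene")["frame"][:,:,::-1]
g=cv2.convertScaleAbs(f[130:315,130:440],alpha=1.4); cv2.imwrite("pics/sF.png",cv2.resize(g,None,fx=2.5,fy=2.5,interpolation=cv2.INTER_CUBIC))
E
```

```text
0.1493996943138638 0.07805171731793499
0.22147591303435785 0.07299547040453681
t 32.6 pos [0.3943 0.2878 0.1654] F [0.5 0.3 0.4] open 0.0504 yaw_y -0.14 tilt [ 0.0025  0.0016 -1.    ] q [ 0.53 -0.15  1.86  0.    1.42  0.53]
```

View pics/w17.png

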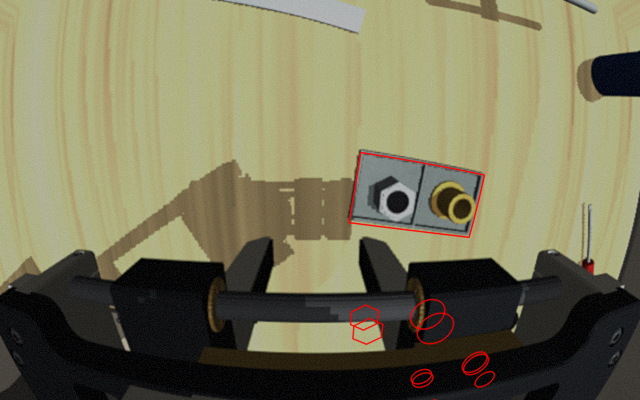

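View pics/topF.png

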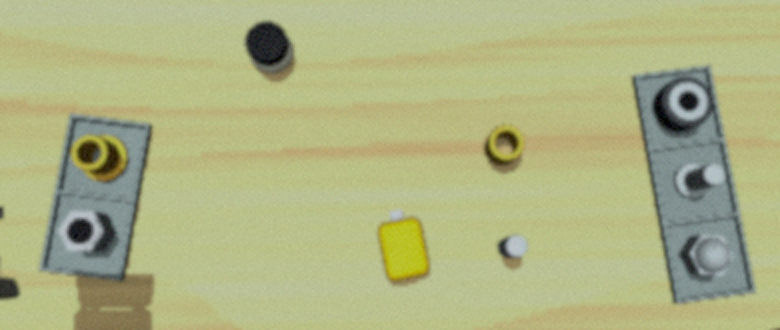

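View pics/sF.png

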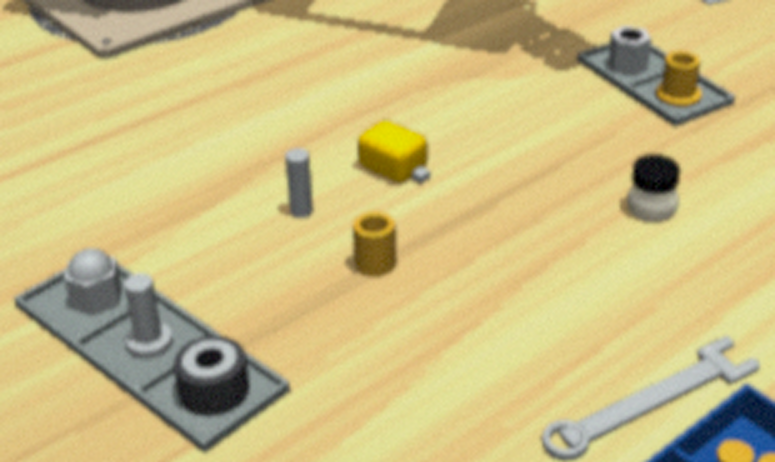

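All five parts stand in their own compartments. The plain bush and the dowel haven't moved, and the arm is clear. Handing in.

```bash
python3 -c "
from plant import *
print(close_job())"
```

```text
the job is handed in; nothing more can be done
None
```

The two kits are made up and the job is handed in, at about 33 s of the 102 s allowed.

- **Three-compartment tray:** the roller is in the far compartment, the headed pin in the middle and the domed nut in the near one.
- **Two-compartment tray:** the flanged bush is in the far compartment and the open nut in the near one.
- **Order:** I placed the parts in the order the task names them.

The last top, scene and wrist pictures show all five parts upright, each alone in its compartment. Each part met the tray floor about 3 mm above the height at which it was picked up, matching the floor thickness. The plain bush and the headless pin stand where they were, and the gripper ended clear of everything.

The highest outside force I read after any move was about 17 N, when setting down the roller; I did not see the forces between readings.

Two small disagreements:
- The two-compartment tray sat about 2 mm further left (+y) in the wrist view than in my first measurement. I corrected for that before placing its parts.
- Position readings wandered by 1–3 mm while the arm settled, well within the room in the compartments.

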